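Rinse the paste brush in the blue cup

TASK

The parcel labels are stuck on, so rinse the paste brush: take it out of its stand, dip all of its bristles into the open blue rinsing cup, lift it out again and hang it back in the stand as it was. Keep the brush out of the white paste pot, and leave the cup and the pot standing where they are.

Things in the scene. Friction and masses are not known exactly. Their poses are not given: they have to be found in the camera images.
- brush: Loose paste brush, 172 mm long, about 90 g, hanging upright in the stand at the start. Origin at the very tip of the bristles (bottom end), z along its axis up to the handle. From the tip up: beige bristles 0 to 30 mm (16 mm thick), steel shank 30 to 85 mm (12 mm thick), black drip disc 85 to 90 mm (66 mm across), round red handle 90 to 172 mm (22 mm thick). It is round, so its turn about z does not matter.
- stand: Fixed dark wood brush stand. Origin at the centre of its underside, z up. A 100 x 100 mm base 8 mm thick, four thin brass corner posts, and a 100 x 100 x 10 mm top plate whose upper face is 105 mm above the origin, with a 36 mm through hole in its middle, straight above the origin. The brush hangs through the hole with its disc lying on the plate, bristle tip 20 mm above the stand's origin. Its yaw varies.
- cup: Loose open blue plastic rinsing cup, empty, 300 g, upright. Origin at the centre of its underside, z up; rim 85 mm above it, 84 mm across outside, walls 4 mm, narrowing a little downwards; inner floor about 5 mm above the origin. Stands on the desk.
- pot: Loose open white ceramic paste pot, 400 g, upright and straight-sided: the wrong vessel, not to be dipped into. Origin at the centre of its underside, z up; 80 mm high, 84 mm across. Stands on the desk. Stand, cup and pot swap places from start to start.

How it is judged (in metres and radians):
On the way, in this order (a step that is already met when the one before it is completed fails the run):
1. the held brush is lifted clear out of the stand (bristle tip above its top plate) (z of brush in the frame of stand above 0.107 m and contact force between the fingers and brush above 0.5 N), for 0.1 s.
2. the bristles of the held brush are in the blue cup, the tip at least 20 mm below the rim (horizontal distance between brush and cup below 0.036 m and z of brush in the frame of cup below 0.065 m and contact force between the fingers and brush above 0.5 N), for 0.2 s.
3. the held brush is lifted out of the cup again, tip above the rim (z of brush in the frame of cup above 0.088 m and contact force between the fingers and brush above 0.5 N), for 0.1 s.
At the end, for the whole second after the job is handed in: The brush hangs upright (within 7 degrees) and at rest in the stand's hole, disc lying on the top plate (height within 6 mm, tip within 17 mm of the stand's centre line); the blue cup and the white pot stand upright (within 8 degrees), less than 25 mm from where they were (horizontal distance between brush and stand below 0.017 m and z of brush in the frame of stand between 0.014 and 0.026 m and angle between brush's own z axis and vertical below 0.12 rad and linear speed of brush below 0.03 m/s and distance of each of cup, pot from where it was at the start of the episode below 0.025 m and angle between each of cup, pot's own z axis and vertical below 0.15 rad); the robot touches nothing.
It fails at once if the brush is dipped into the white paste pot (horizontal distance between brush and pot below 0.04 m and z of brush in the frame of pot below 0.075 m).
It fails at once if the blue cup is pushed 25 mm or more or tipped past 20 degrees (distance of cup from where it was at the start of the episode above 0.025 m or angle between cup's own z axis and vertical above 0.35 rad).
It fails at once if the white pot is pushed 25 mm or more or tipped past 20 degrees (distance of pot from where it was at the start of the episode above 0.025 m or angle between pot's own z axis and vertical above 0.35 rad).
It also fails if it takes over 54 s, if anything falls off the work surface, if the arm or the gripper's body presses on something with over 40 N, if the wrist force passes 120 N, or if a joint passes its speed limit or range.

ROBOT

A 6-joint arm with a two-finger parallel gripper is mounted at the origin on the work surface. World frame = base frame: x ahead of the robot, y to its left, z up, the work surface at z = 0. Lengths are in m, angles in degrees, forces in N, time in s.
With the tool pointing down it reaches from about 0.4 to 0.825 m from the base axis. Payload 7 kg.
Tool frame: the origin (TCP) lies between the finger pads; the fingertips stand ctrl.nose_length ahead of it and the grasp point (between the pads) lies 2 mm behind it (ctrl.nose_length is the distance from the TCP to the fingertips, in m); z points along the fingers, y is the line along which they close (so a half turn about z gives the same grasp; the last joint's range is limited). The gripper opens to 88 mm and grips with 3 to 60 N. Pads are 19 mm wide; open, the fingers measure 130 mm over their backs; the gripper's body (78 mm by 193 mm) begins 47 mm behind the grasp point.
Start: joints at [-59.467, 20.546, 0.682, 0, -70.136, -16.507], TCP at [0.164, -0.655, 0.244] pointing down, gripper open.
Joint ranges: [-176.03, 176.03], [-82.01, 121.73], [-58.28, 71.71], [-173.87, 95.51], [-174.79, -0.11], [-173.66, 173.66]. Speed limits (degrees/s): [136.94, 136.94, 172.46, 180, 180, 180].

INTERFACE

Orientations are given as [roll, pitch, yaw] about the fixed x, y, z axes, in that order (R = Rz(yaw) Ry(pitch) Rx(roll)).
In Python, from plant import ctrl gives the robot as it stands.
- The arm moves only by the tool apply_moves, never from a script. Its argument "commands" is a list of rows, each a list of 3 entries, a list of its own where there are three numbers: the shift along the world's x, y, z in cm, then the turn about the world's z in rad, then the closure, from 0 (fully open) to 1 (shut). In form: [[[x, y, z], turn, jaw], ...]. A call has 1 to 20 rows; each row is the pose to reach, as a shift and turn from the pose commanded when the call began; what a row does not reach only later rows make up. A row lasts 1/12 s, in which the tool goes at most 41.7 mm and 7.16 degrees, less where a joint would pass 70% of its speed; a pose out of reach is approached as far as the arm can. A call with a gripper value outside its range is refused whole. The fingers move at their own pace and stop on an object; the grip force is fixed at half the most. Time passes only in rows, so rows that repeat a pose let the fingers close. It gives the time, the measured TCP pose, the force, the opening and the grip force at its end, in the units of the state.
- ctrl.get_obs(): the state, without advancing time (a new reading comes with each control period).
- ctrl.snapshot(name): name is "side" or "top"; returns a dict with "img" (400x640x3 uint8, red, green, blue), "fx", "fy", "cx", "cy" (pixels), "dist_coeffs" ([k1, k2, p1, p2, k3] as OpenCV has them; the pictures are not rectified), "T" (4x4, takes a point from camera to world coordinates). Camera axes: x right, y up, looking along -z (the intrinsics and any distortion apply to the point x, -y, -z); pixel columns grow to the right and rows downward; lengths in m; the calibration is good to about 2 mm. A picture is of the moment at which its call begins. There is no depth.
- ctrl.close_job(): hands the job in; it is judged then, once.
Trained networks look in a picture, given as the dict that the camera call returned (one of the last four; its "shot" number tells which), for a name from the list of things; names that differ only in an ending like _2 or _b are one class to them, and where a whole thing is asked for, a point or a joint stands for the part that bears it (a point fixed in the world has none). Each returns a list of dicts, best first, with "score" (0 to 1); they miss things now and then, are a little off and sometimes report something else, mostly with a low value. They report only what shows in the picture. A call takes as long as a camera call.
- ctrl.search_frame(picture, target): "at" ([column, row] in pixels, amid what is visible of it).
- ctrl.spot_point(picture, target): "at" ([column, row] in pixels: a listed point, or the origin of a listed thing).
The state is a dict: "clock": time; "joint_pos": joint angles; "qvel": joint speeds; "tau": joint torques, N m; "tool_pos": TCP position; "orientation": TCP orientation; "force": force on the tool from outside, world axes, zero at the start; "moment": the same for the moment, N m; "opening": finger opening in m; "gripper_force": force on a finger pad.
Only numpy, scipy, OpenCV 4.12 (cv2) and the standard library are available. Lean on these libraries where they do the work, as an engineer would, in place of code of your own. Each camera call takes 0.05 s, during which the arm holds its last target. There are 200 camera calls.

## Working session

There is one attempt and no reset: what is moved stays moved. The work goes in short steps, Python scripts to look and compute and a tool call to move; the robot and the scene stay as the last step left them, time stands still between calls to the robot, and variables do not carry over. Pictures are saved under pics/ and viewed, at most 10 in all, crops included, and the job is handed in when it is done.

Besides the shell and the picture viewer there is one more tool, called after ">>>" by a JSON object that holds its "name" and its "arguments". apply_moves: Moves the arm, as the interface text tells. Its arguments: {"type":"object","properties":{"commands":{"type":"array"}},"required":["commands"]}

```bash
mkdir -p pics
cat > h.py <<'E'
import numpy as np, cv2
from plant import ctrl
def ray(p,uv):
    K=np.array([[p["fx"],0,p["cx"]],[0,p["fy"],p["cy"]],[0,0,1]])
    u=cv2.undistortPoints(np.array([[uv]],float),K,np.array(p["dist_coeffs"],float))[0,0]
    T=np.array(p["T"]); return T[:3,3], T[:3,:3]@np.array([u[0],-u[1],-1])
def onz(p,uv,z):
    o,d=ray(p,uv); return o+d*(z-o[2])/d[2]
def proj(p,X):
    K=np.array([[p["fx"],0,p["cx"]],[0,p["fy"],p["cy"]],[0,0,1]])
    T=np.array(p["T"]); c=T[:3,:3].T@(np.array(X,float)-T[:3,3])
    return cv2.projectPoints(np.array([[c[0],-c[1],-c[2]]]),np.zeros(3),np.zeros(3),K,np.array(p["dist_coeffs"],float))[0][0,0]
E
python3 - <<'E'
from h import *
np.set_printoptions(precision=3,suppress=True)
o=ctrl.get_obs();print(o["tool_pos"],o["orientation"],o["opening"],ctrl.nose_length,o["clock"])
ims=[]
for n in("top","side"):
    p=ctrl.snapshot(n);print(n,p["T"])
    cv2.imwrite(f"pics/{n}0.png",p["img"][...,::-1])
    for t in("brush","stand","cup","pot"):
        for f in(ctrl.search_frame,ctrl.spot_point):
            r=f(p,t)[:2]
            for q in r: print(t,f.__name__,np.array(q["at"]),round(q["score"],2),onz(p,q["at"],{"stand":.105,"brush":.172}.get(t,.085) if f==ctrl.search_frame else (0.02 if t=="brush" else 0)))
E
```

```text
[ 0.163 -0.654  0.243] [ 179.905   -0.009 -165.981] 0.08745361735781489 0.017 0.0
top [[ 0.019  0.981 -0.193  0.366]
 [-1.     0.015 -0.024  0.005]
 [-0.02   0.193  0.981  0.987]
 [ 0.     0.     0.     1.   ]]
brush call [323.9 192. ] 0.97 [0.534 0.01  0.172]
brush call [322.8 202.9] 0.8 [0.542 0.013 0.02 ]
stand call [315.6 211.3] 0.67 [0.51  0.026 0.105]
stand call [318.3 208.1] 0.78 [0.534 0.022 0.   ]
stand call [188.2 199.6] 0.62 [0.549 0.307 0.   ]
cup call [178.5 192.8] 0.57 [0.546 0.302 0.085]
cup call [186.1 199.9] 0.77 [0.548 0.312 0.   ]
cup call [320.3 208.5] 0.45 [0.534 0.018 0.   ]
pot call [437.3 208.5] 0.61 [ 0.523 -0.213  0.085]
pot call [432.8 213.1] 0.77 [ 0.527 -0.224  0.   ]
side [[-0.999  0.031 -0.042  0.513]
 [-0.051 -0.72   0.692  0.6  ]
 [-0.009  0.693  0.721  0.649]
 [ 0.     0.     0.     1.   ]]
brush call [326.8 172. ] 0.66 [0.537 0.073 0.172]
brush call [330.3 197.8] 0.78 [ 0.533 -0.004  0.02 ]
stand call [325.6 195.7] 0.95 [0.54  0.072 0.105]
stand call [325.6 209.7] 0.69 [0.543 0.016 0.   ]
cup call [314.  314.5] 0.7 [0.547 0.323 0.085]
cup call [311.  330.8] 0.88 [0.556 0.313 0.   ]
pot call [339.6 131.1] 0.92 [ 0.516 -0.181  0.085]
pot call [337.3 143.3] 0.64 [ 0.521 -0.24   0.   ]
```

View pics/top0.png

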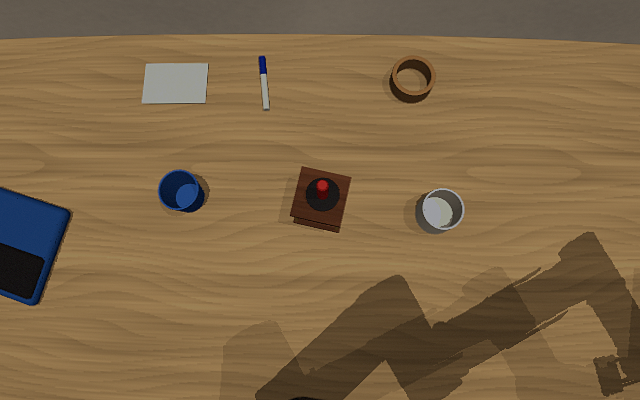

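View pics/side0.png

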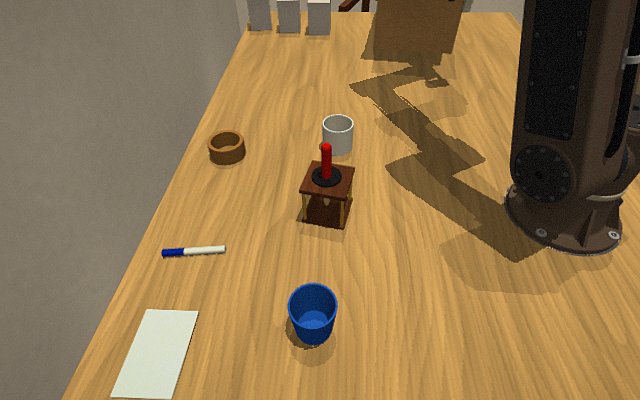

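```bash
cat >> h.py <<'E'
from scipy.optimize import least_squares
def mask(img,kind,near,R=45):
    h=cv2.cvtColor(img,cv2.COLOR_RGB2HSV).astype(int);H,S,V=h[...,0],h[...,1],h[...,2]
    m={"red":((H<6)|(H>172))&(S>190)&(V>70),"blue":(H>100)&(H<125)&(S>130)&(V>40),"white":(S<45)&(V>90)}[kind].astype(np.uint8)
    n,l,s,c=cv2.connectedComponentsWithStats(m)
    k=[i for i in range(1,n) if np.hypot(*(c[i]-near))<R]
    return l==max(k,key=lambda i:s[i,4])
def hullc(p,x,y,circ):
    a=np.linspace(0,2*np.pi,40)
    P=np.array([proj(p,[x+r*np.cos(t),y+r*np.sin(t),z]) for r,z in circ for t in a],np.float32)
    h=cv2.convexHull(P);M=cv2.moments(h);return np.array([M["m10"]/M["m00"],M["m01"]/M["m00"]]),M["m00"]
def fit(obs,circ,x0):  # obs: list of (pic, kind, near)
    C=[]
    for p,k,n in obs:
        m=mask(p["img"],k,n);pts=np.argwhere(m)[:,::-1].astype(np.float32)
        M=cv2.moments(cv2.convexHull(pts));C.append((p,np.array([M["m10"]/M["m00"],M["m01"]/M["m00"]]),M["m00"]))
    f=lambda v:np.concatenate([hullc(p,*v,circ)[0]-c for p,c,_ in C])
    s=least_squares(f,x0,diff_step=1e-3);return s.x,s.fun,[(a,hullc(p,*s.x,circ)[1]) for p,_,a in C]
E
python3 - <<'E'
from h import *
np.set_printoptions(precision=4,suppress=True)
t=ctrl.snapshot("top");s=ctrl.snapshot("side")
print(fit([(t,"red",(322,190)),(s,"red",(326,161))],[(.011,.11),(.011,.192)],(.54,.015)))
cup=[(.042,.085),(.034,0)]
for o in([(t,"blue",(180,190)),(s,"blue",(313,315))],[(t,"blue",(180,190))],[(s,"blue",(313,315))]): print(fit(o,cup,(.55,.31)))
print(fit([(t,"white",(441,210)),(s,"white",(338,135))],[(.042,.08),(.042,0)],(.52,-.22)))
E
```

```text
(array([0.5463, 0.014 ]), array([-0.3628,  2.1027, -2.3267, -0.7709]), [(96.5, 223.9434957294725), (325.5, 374.6353958696127)])
(array([0.5529, 0.305 ]), array([-0.0006,  0.7399, -0.5981, -0.0452]), [(1438.5, 1578.6804578816518), (2289.5, 2457.892811841797)])
(array([0.5545, 0.3051]), array([ 0., -0.]), [(1438.5, 1578.5486802858068)])
(array([0.5519, 0.305 ]), array([ 0., -0.]), [(2289.5, 2458.1770719061606)])
(array([ 0.5271, -0.2404]), array([ 3.3512,  1.192 , -1.927 ,  7.4963]), [(1350.5, 1756.4441810594872), (470.0, 1143.2191467558732)])
```

```bash
sed -i 's/"red":.*(V>70),"blue"/"red":((H<5)|(H>172))\&(S>165)\&(V>45)\&(h[...,2]>0)\&(img[...,1]<0.22*img[...,0]),"blue"/' h.py
python3 - <<'E'
from h import *
np.set_printoptions(precision=4,suppress=True)
t=ctrl.snapshot("top");s=ctrl.snapshot("side")
h=[(.011,.11),(.011,.192)]
for o in ([(t,"red",(322,190)),(s,"red",(326,161))],[(s,"red",(326,161))],[(t,"red",(322,190))]): print(fit(o,h,(.54,.015)))
a=cv2.resize(t["img"][150:245,280:360],None,fx=5,fy=5);b=cv2.resize(s["img"][130:235,290:365],None,fx=4.5,fy=4.5)
for im,p,f,u,v in((a,t,5,280,150),(b,s,4.5,290,130)):
    for z in(.105,.11,.192):
        q=(proj(p,[.545,.014,z])-[u,v]+.5)*f;cv2.circle(im,tuple(int(k) for k in q),3,(0,255,0),-1)
c=np.zeros((480,760,3),np.uint8);c[:475,:400]=a;c[:472,410:410+b.shape[1]]=b[:472]
cv2.imwrite("pics/z.png",c[...,::-1])
E
```

```text
(array([0.5424, 0.0141]), array([-0.5022,  0.4328, -0.4677, -0.907 ]), [(177.0, 222.12253290903755), (307.5, 374.80172383994795)])
(array([0.5413, 0.0169]), array([ 0., -0.]), [(307.5, 376.1951621293556)])
(array([0.5432, 0.0132]), array([0., 0.]), [(177.0, 222.52834179066122)])
```

View pics/z.png

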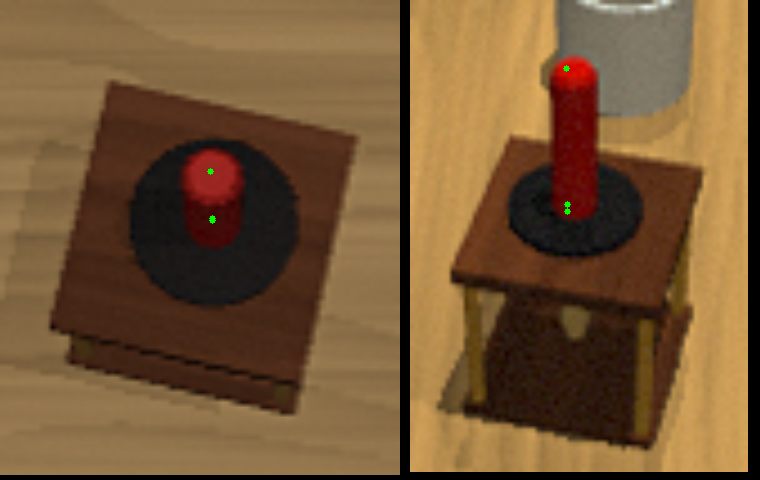

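>>> {"name": "apply_moves", "arguments": {"commands": [[[3, 5, 4], 0, 0], [[5, 8.5, 4], 0, 0], [[7, 12, 4], 0, 0], [[9, 15.5, 4], 0, 0], [[11, 19, 4], 0, 0], [[13, 22.5, 4], 0, 0], [[15, 26, 4], 0, 0], [[17, 29.5, 4], 0, 0], [[19, 33, 4], 0, 0], [[21, 36.5, 4], 0, 0], [[23, 40, 4], 0, 0], [[25, 43.5, 4], 0, 0], [[27, 47, 4], 0, 0], [[29, 50.5, 4], 0, 0], [[31, 54, 4], 0, 0]]}}

```text
clock: 2.35
tool_pos: [0.4709, -0.1184, 0.2841]
orientation: [-180.0, 0.1, -166.0]
force: [0.9, -1.5, -0.2]
opening: 0.0871
gripper_force: 0.0
```

>>> {"name": "apply_moves", "arguments": {"commands": [[[2, 3.3, 0], 0, 0], [[4, 6.6, 0], 0, 0], [[5.5, 10, 0], 0, 0], [[7.1, 13.2, 0], 0, 0], [[7.1, 13.2, 0], 0, 0], [[7.1, 13.2, -3], 0, 0], [[7.1, 13.2, -6], 0, 0], [[7.1, 13.2, -9], 0, 0]]}}

```text
clock: 3.02
tool_pos: [0.5416, 0.012, 0.193]
orientation: [180.0, 0.1, -165.9]
force: [1.1, -0.0, -0.5]
opening: 0.0877
gripper_force: 0.0
```

Run:
```python
from h import *
t=ctrl.snapshot("top");s=ctrl.snapshot("side")
print(onz(t,(320.1,195.9),.105),onz(t,(280+213/5-.5,150+222/5-.5),.11),onz(s,(290+575/4.5-.5,130+207/4.5-.5),.11),ctrl.get_obs()["tool_pos"])
cv2.imwrite("pics/g.png",np.hstack([cv2.resize(t["img"][130:260,270:390],(390,422)),cv2.resize(s["img"][80:240,250:400],(396,422))])[...,::-1])
```

```text
[0.5404765  0.01759439 0.105     ] [0.54346248 0.01375137 0.11      ] [0.34530823 0.00788688 0.11      ] [0.53839458 0.01093069 0.18922461]
```

View pics/g.png

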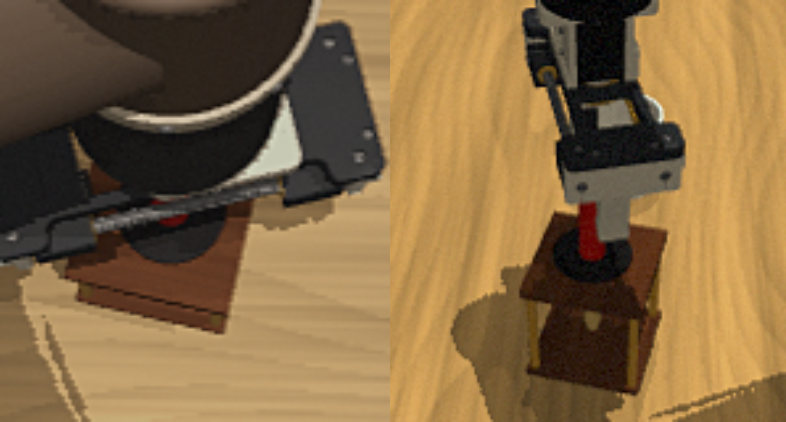

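>>> {"name": "apply_moves", "arguments": {"commands": [[[0.1, 0.2, -2], 0, 0], [[0.1, 0.2, -3.8], 0, 0], [[0.1, 0.2, -3.8], 0, 0], [[0.1, 0.2, -3.8], 0, 1], [[0.1, 0.2, -3.8], 0, 1], [[0.1, 0.2, -3.8], 0, 1], [[0.1, 0.2, -3.8], 0, 1], [[0.1, 0.2, -3.8], 0, 1], [[0.1, 0.2, -3.8], 0, 1], [[0.1, 0.2, -3.8], 0, 1], [[0.1, 0.2, -3.8], 0, 1], [[0.1, 0.2, -3.8], 0, 1]]}}

```text
clock: 4.12
tool_pos: [0.5423, 0.0135, 0.1556]
orientation: [-180.0, -0.0, -166.0]
force: [-0.2, 1.1, -0.4]
opening: 0.0332
gripper_force: 0.0
```

>>> {"name": "apply_moves", "arguments": {"commands": [[[0, 0, 0], 0, 1], [[0, 0, 0], 0, 1], [[0, 0, 0], 0, 1], [[0, 0, 0], 0, 1], [[0, 0, 0], 0, 1], [[0, 0, 0], 0, 1], [[0, 0, 0], 0, 1]]}}

```text
clock: 4.7
tool_pos: [0.5423, 0.0135, 0.1555]
orientation: [180.0, -0.0, -166.0]
force: [0.1, 0.2, -0.7]
opening: 0.0214
gripper_force: 30.0
```

>>> {"name": "apply_moves", "arguments": {"commands": [[[0, 0, 1], 0, 1], [[0, 0, 2.5], 0, 1], [[0, 0, 4], 0, 1], [[0, 0, 5.5], 0, 1], [[0, 0, 7], 0, 1], [[0, 0, 8.5], 0, 1], [[0, 0, 10], 0, 1], [[0, 0, 11.5], 0, 1], [[0, 0, 13], 0, 1], [[0, 0, 13], 0, 1], [[0, 0, 13], 0, 1], [[0, 0, 13], 0, 1]]}}

```text
clock: 5.7
tool_pos: [0.5419, 0.0135, 0.2853]
orientation: [180.0, -0.0, -166.0]
force: [-0.0, -0.4, -1.2]
opening: 0.0215
gripper_force: 30.0
```

Run:
```python
from h import *
t=ctrl.snapshot("top");s=ctrl.snapshot("side")
print(ctrl.get_obs()["tool_pos"],[(proj(s,[.542,.0135,z])-[250,40])*2.8 for z in(.15,.235)])
cv2.imwrite("pics/l.png",cv2.resize(s["img"][40:240,230:420],None,fx=2.8,fy=2.8)[...,::-1])
```

```text
[0.54185    0.01340717 0.2847646 ] [array([212.31889259, 337.68970086]), array([211.83959581, 242.70981149])]
```

View pics/l.png

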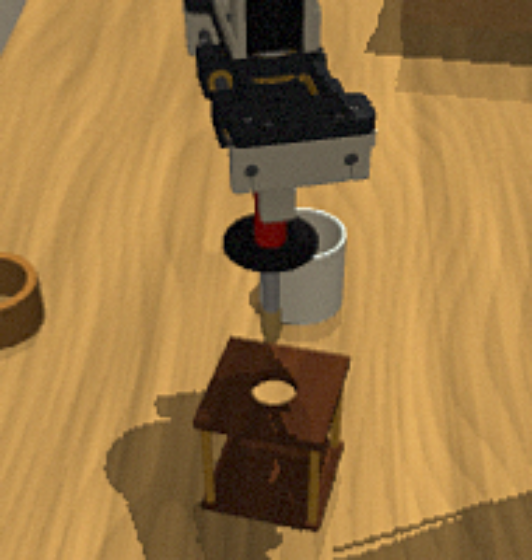

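>>> {"name": "apply_moves", "arguments": {"commands": [[[0, 1, 0], 0, 1], [[0.1, 3, 0], 0, 1], [[0.2, 5.5, 0], 0, 1], [[0.3, 8, 0], 0, 1], [[0.4, 10.5, 0], 0, 1], [[0.5, 13, 0], 0, 1], [[0.6, 15.5, 0], 0, 1], [[0.7, 18, 0], 0, 1], [[0.8, 20.5, 0], 0, 1], [[0.9, 23, 0], 0, 1], [[1, 25.5, 0], 0, 1], [[1.1, 27.5, 0], 0, 1], [[1.1, 28.7, 0], 0, 1], [[1.1, 29.2, 0], 0, 1], [[1.1, 29.2, 0], 0, 1], [[1.1, 29.2, 0], 0, 1], [[1.1, 29.2, -1.5], 0, 1], [[1.1, 29.2, -3], 0, 1], [[1.1, 29.2, -3], 0, 1]]}}

```text
clock: 7.38
tool_pos: [0.5522, 0.3035, 0.2529]
orientation: [-179.9, -0.2, -166.1]
force: [-0.6, -1.3, -1.2]
opening: 0.0213
gripper_force: 30.0
```

Run:
```python
from h import *
t=ctrl.snapshot("top");s=ctrl.snapshot("side")
print(ctrl.get_obs()["tool_pos"],onz(s,(230+274/2.8-.3,40+391/2.8-.3),.105))
cv2.imwrite("pics/c.png",np.hstack([cv2.resize(s["img"][180:370,230:420],(560,560)),cv2.resize(t["img"][140:260,140:200],(240,560))])[...,::-1])
```

```text
[0.55341694 0.30432839 0.25583585] [0.53801574 0.0225651  0.105     ]
```

View pics/c.png

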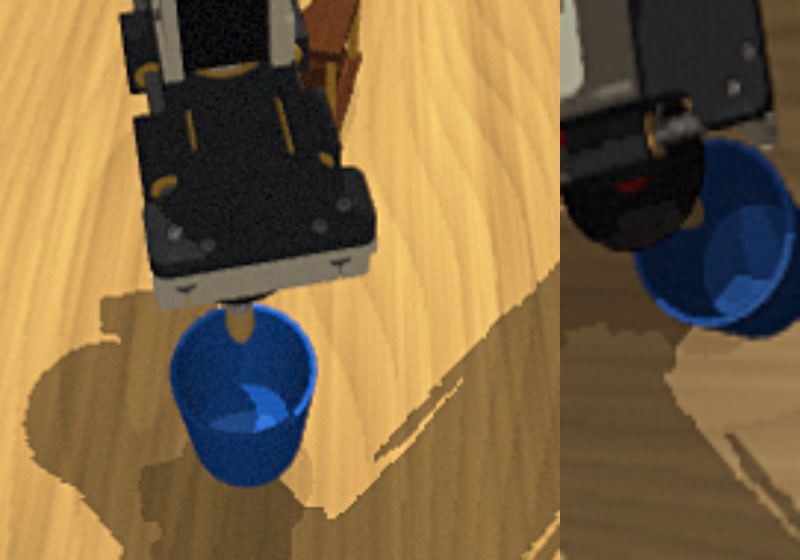

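>>> {"name": "apply_moves", "arguments": {"commands": [[[0, 0, -1.5], 0, 1], [[0, 0, -3], 0, 1], [[0, 0, -4.5], 0, 1], [[0, 0, -6], 0, 1], [[0, 0, -7.5], 0, 1], [[0, 0, -8], 0, 1], [[0, 0, -8], 0, 1], [[0, 0, -8], 0, 1], [[0, 0, -8], 0, 1], [[0, 0, -8], 0, 1], [[0, 0, -8], 0, 1]]}}

```text
clock: 8.4
tool_pos: [0.5537, 0.3058, 0.1766]
orientation: [180.0, 0.1, -166.0]
force: [-0.2, -0.5, -1.4]
opening: 0.0213
gripper_force: 30.0
```

>>> {"name": "apply_moves", "arguments": {"commands": [[[0, 0, 1.5], 0, 1], [[0, 0, 3], 0, 1], [[0, 0, 4.5], 0, 1], [[0, 0, 6], 0, 1], [[0, 0, 7.5], 0, 1], [[0, 0, 9], 0, 1], [[0, 0, 10.5], 0, 1], [[0, 0, 11], 0, 1], [[0, 0, 11], 0, 1], [[0, 0, 11], 0, 1], [[0, 0, 11], 0, 1]]}}

```text
clock: 9.32
tool_pos: [0.5529, 0.3053, 0.2844]
orientation: [-180.0, -0.1, -166.0]
force: [-0.0, -0.4, -1.3]
opening: 0.0212
gripper_force: 30.0
```

>>> {"name": "apply_moves", "arguments": {"commands": [[[0, -1, 0], 0, 1], [[-0.1, -3, 0], 0, 1], [[-0.2, -5.5, 0], 0, 1], [[-0.3, -8, 0], 0, 1], [[-0.4, -10.5, 0], 0, 1], [[-0.5, -13, 0], 0, 1], [[-0.6, -15.5, 0], 0, 1], [[-0.7, -18, 0], 0, 1], [[-0.8, -20.5, 0], 0, 1], [[-0.9, -23, 0], 0, 1], [[-1, -25.5, 0], 0, 1], [[-1.1, -27.5, 0], 0, 1], [[-1.2, -28.5, 0], 0, 1], [[-1.2, -28.9, 0], 0, 1], [[-1.2, -28.9, 0], 0, 1], [[-1.2, -28.9, 0], 0, 1], [[-1.2, -28.9, -1.5], 0, 1], [[-1.2, -28.9, -3], 0, 1], [[-1.2, -28.9, -3], 0, 1]]}}

```text
clock: 10.9
tool_pos: [0.5399, 0.0173, 0.2527]
orientation: [180.0, -0.3, -165.9]
force: [-0.6, -0.1, -2.2]
opening: 0.0213
gripper_force: 30.0
```

Run:
```python
from h import *
s=ctrl.snapshot("side")
print(ctrl.get_obs()["tool_pos"])
cv2.imwrite("pics/r.png",cv2.resize(s["img"][120:240,270:390],None,fx=4.5,fy=4.5)[...,::-1])
```

```text
[0.54056845 0.01718173 0.25421079]
```

View pics/r.png

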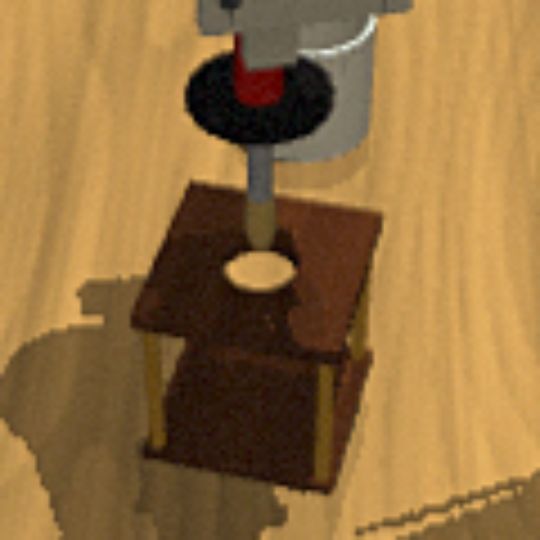

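>>> {"name": "apply_moves", "arguments": {"commands": [[[0, 0, -1.5], 0, 1], [[0, 0, -3], 0, 1], [[0, 0, -4.5], 0, 1], [[0, 0, -6], 0, 1], [[0, 0, -7.5], 0, 1], [[0, 0, -8.5], 0, 1], [[0, 0, -9.3], 0, 1], [[0, 0, -9.8], 0, 1], [[0, 0, -9.8], 0, 1], [[0, 0, -9.8], 0, 1], [[0, 0, -9.8], 0, 1]]}}

```text
clock: 11.87
tool_pos: [0.5419, 0.0166, 0.1584]
orientation: [-180.0, 0.1, -166.0]
force: [0.5, -0.3, 0.1]
opening: 0.0217
gripper_force: 30.0
```

>>> {"name": "apply_moves", "arguments": {"commands": [[[0, 0, -0.15], 0, 1], [[0, 0, -0.15], 0, 0.7], [[0, 0, -0.15], 0, 0.6], [[0, 0, -0.15], 0, 0.3], [[0, 0, -0.15], 0, 0], [[0, 0, -0.15], 0, 0], [[0, 0, -0.15], 0, 0], [[0, 0, -0.15], 0, 0], [[0, 0, -0.15], 0, 0], [[0, 0, -0.15], 0, 0], [[0, 0, -0.15], 0, 0], [[0, 0, -0.15], 0, 0], [[0, 0, -0.15], 0, 0], [[0, 0, -0.15], 0, 0]]}}

```text
clock: 13.03
tool_pos: [0.5414, 0.0165, 0.1561]
orientation: [180.0, 0.0, -166.0]
force: [-0.1, -0.2, -0.6]
opening: 0.0872
gripper_force: 0.0
```

>>> {"name": "apply_moves", "arguments": {"commands": [[[0, 0, 1.5], 0, 0], [[0, 0, 3], 0, 0], [[0, 0, 5], 0, 0], [[0, 0, 7.5], 0, 0], [[0, 0, 10], 0, 0], [[0, 0, 13], 0, 0], [[0, -3, 13], 0, 0], [[-2, -6, 13], 0, 0], [[-4, -9, 13], 0, 0], [[-6, -12, 13], 0, 0], [[-6, -15, 13], 0, 0], [[-6, -18, 13], 0, 0], [[-6, -20, 13], 0, 0], [[-6, -20, 13], 0, 0], [[-6, -20, 13], 0, 0]]}}

```text
clock: 14.28
tool_pos: [0.481, -0.1844, 0.2859]
orientation: [180.0, -0.0, -166.1]
force: [0.5, 0.2, -0.3]
opening: 0.0877
gripper_force: 0.0
```

Run:
```python
from h import *
s=ctrl.snapshot("side")
cv2.imwrite("pics/e.png",cv2.resize(s["img"][60:380,200:420],None,fx=1.8,fy=1.8)[...,::-1])
```

```text
(no output)
```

View pics/e.png

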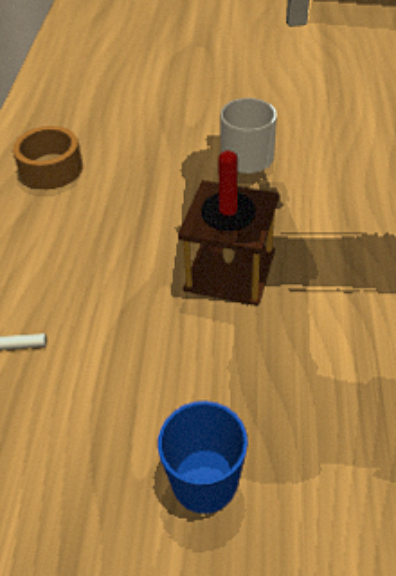

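The brush hangs upright in the stand, with its disc flat at crop pixel (228, 210). The cup (203, 455) and the pot (248, 135) look undisturbed, so I'm handing in.

```bash
python3 -c "
from plant import ctrl
print(ctrl.close_job())"
```

```text
the job is handed in; nothing more can be done
None
```

I dipped the brush in the blue cup past its bristles and hung it back upright in the stand; the last picture shows the cup and pot standing in place, and the job is handed in (no verdict was returned).

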